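# Fold down the keepers along a curved soldering jig

### The arm

A 7-joint arm with a two-finger parallel gripper is mounted at the origin on a cart in front of the work surface, level with it; the furniture and walls round the work are solid. World frame = base frame: x ahead of the robot, y to its left, z up, the work surface at z = 0. Lengths are in m, angles in rad, forces in N, time in s.
With the tool pointing down it reaches from about 0.425 to 0.95 m from the base axis. Payload 4.7 kg.
Tool frame: the origin (TCP) lies between the finger pads; the fingertips stand 19 mm ahead of it and the grasp point (between the pads) is the TCP (arm.nose_length is the distance from the TCP to the fingertips, in m); x points along the fingers, z is the direction in which the jaws open and shut, and the axes are right-handed (so a half turn about x gives the same grasp; the last joint's range is limited). The gripper opens to 85 mm and grips with 20 to 120 N. Pads are 22 mm wide; open, the fingers measure 114 mm over their backs; the gripper's body (76 mm by 85 mm) begins 54 mm behind the grasp point. The pads swing forward as they close: fully open they stand 13 mm farther back than shut.
Start: joints at [-1.34, 0.469, -0.049, 1.532, 0.024, 1.141, -0.082], TCP at [0.173, 0.652, 0.25] pointing down, gripper open.
Joint ranges: [-2.59, 2.59], [-0.33, 1.99], [-1.39, 1.29], [0.1, 2.45], [-1.04, 4.18], [0.21, 1.99], [-2.66, 2.66]. Speed limits (rad/s): [2.57, 2.57, 3.14, 3.14, 3.14, 3.14, 3.14].

### API

Orientations are given as a unit quaternion [x, y, z, w].
In Python, from bench import arm gives the robot as it stands.
- The arm moves only by the tool arm_command, never from a script. Its argument "steps" is a list that holds one entry, the list of rows, each a list of 7 numbers: the shift along the tool's x, y, z as a fraction of full scale, then the turn, a rotation vector about the tool's x, y, z as a fraction of full scale, then the closure, from -1 (fully open) to 1 (shut). A call has 1 to 20 rows; each row shifts and turns the pose as measured when the row begins, along the tool's axes as they then stand; what a row does not reach is not made up. Full scale, the value 1, is 0.025 m for a shift and pi rad for a turn. A row lasts 1/8 s, in which the tool goes at most 62.5 mm and 10.7 degrees, less where a joint would pass 70% of its speed; a pose out of reach is approached as far as the arm can. A call with a number of a shift or a turn outside -1 to 1 is refused whole. A call with a gripper value outside its range is refused whole. The fingers move at their own pace and stop on an object; the grip force is fixed at half the most. Time passes only in rows, so rows that do not move let the fingers close. It gives the time, the measured TCP pose, the force and the opening at its end, in the units of the state.
- arm.state(): the state, without advancing time (a new reading comes with each control period).
- arm.read_camera(name): name is "scene" or "top" or "wrist"; returns a dict with "color" (400x640x3 uint8, red, green, blue), "depth" (400x640 float32, m along the optical axis (not along the pixel's ray), 0 where there is no reading), "fx", "fy", "cx", "cy" (pixels), "R" (3x3) and "t" (3): a world point X has camera coordinates R X + t; the wrist camera has in their place "mount" (4x4, takes a point from camera to tool coordinates, whose origin is the TCP and whose axes are the tool frame's). Camera axes: x right, y down, z forward; pixel columns grow to the right and rows downward; lengths in m; the calibration is good to about 2 mm. A picture is of the moment at which its call begins: read the wrist's pose just before it.
- arm.finish_job(): hands the job in, once; it reports no verdict.
Trained networks look in a picture, given as the dict that the camera call returned (one of the last four; its "shot" number tells which), for a name from the list of things; names that differ only in an ending like _2 or _b are one class to them, and where a whole thing is asked for, a point or a joint stands for the part that bears it (a point fixed in the world has none). Each returns a list of dicts, best first, with "confidence" (0 to 1); they miss things now and then, are a little off and sometimes report something else, mostly with a low value. They report only what shows in the picture. A call takes as long as a camera call.
- arm.find_in(thing, picture): "location" ([x, y, z] in m, in world coordinates, good to about 4 mm: the middle of the surface that is visible of it).
The state is a dict: "time": time; "qpos": joint angles; "qd": joint speeds; "effort": joint torques, N m; "eef_pos": TCP position; "tool_rot": TCP orientation; "ft_force": force on the tool from outside, world axes, zero at the start; "wrist_torque": the same for the moment, N m; "opening": opening from 0.0 (shut) to 1.0 (fully open).
Only numpy, scipy, OpenCV 4.12 (cv2) and the standard library are available. Lean on these libraries where they do the work, as an engineer would, in place of code of your own. Each camera call takes 0.05 s, during which the arm holds its last target.

### The job

The bent copper bar lies ready in the soldering jig. With the fingertips, lightly trace along its curve so that the five hinged keepers fold down flat over it one after another, beginning at the block-shaped end stop and working to the other end. Grasp and lift nothing, leave the bar lying where it is, press gently and leave everything around undisturbed.

Things in the scene. Friction and masses are not known exactly. Their poses are not given: they have to be found in the camera images.
- jig: soldering jig, fixed to the bench: aluminium plate 95 (x) x 230 (y) mm, top 10 mm above the bench. Origin at the centre of its underside, z up. Five hinged keepers stand in a row along an arc of 110 mm radius that bulges towards the jig's +x, hinged at the arc angles +48, +26, +4, -18, -40 degrees (from the jig's +x axis towards +y). Flat keepers and posts stay below 21 mm above the bench
- arc_centre (a point): centre of the keepers' arc (radius 110 mm), on the plate's top, 81 mm from the jig's origin towards its -x; just off the plate
- end_stop (a point): middle of the top of the block-shaped end stop (30 x 14 mm, top 20 mm above the bench), on the arc at +62 degrees, beside keeper 1. The other end of the arc, at -62 degrees, has only two thin pins (top 18 mm above the bench)
- copper_bar: loose copper bar bent to the same arc, 14 mm wide, 4 mm thick, lying on the jig plate under the keepers, between the hinge posts, from arc angle +57 to -59 degrees. Its origin and axes coincide with the jig's, but its origin lies 10 mm higher (on the plate's top)
- hinge1 (a point): middle of the hinge pin of keeper 1 (1 is next to the end stop), 17 mm above the bench, fixed to the jig
- hinge2 (a point): middle of the hinge pin of keeper 2 (1 is next to the end stop), 17 mm above the bench, fixed to the jig
- hinge3 (a point): middle of the hinge pin of keeper 3 (1 is next to the end stop), 17 mm above the bench, fixed to the jig
- hinge4 (a point): middle of the hinge pin of keeper 4 (1 is next to the end stop), 17 mm above the bench, fixed to the jig
- hinge5 (a point): middle of the hinge pin of keeper 5 (1 is next to the end stop), 17 mm above the bench, fixed to the jig
- keeper1 (a joint): keeper 1: steel flap 15 mm wide and 30 mm long from its hinge, hinged across the arc; angle of the flap above flat, in rad: 0 = flat over the bar (its top then 18.5 mm above the bench), about 1.1 = standing up as found. Pushed along the arc away from the end stop, or down, it folds flat, free end away from the stop; stiff hinge (about 1 N at the free end), stays as left
- keeper2 (a joint): keeper 2: steel flap 15 mm wide and 30 mm long from its hinge, hinged across the arc; angle of the flap above flat, in rad: 0 = flat over the bar (its top then 18.5 mm above the bench), about 1.1 = standing up as found. Pushed along the arc away from the end stop, or down, it folds flat, free end away from the stop; stiff hinge (about 1 N at the free end), stays as left
- keeper3 (a joint): keeper 3: steel flap 15 mm wide and 30 mm long from its hinge, hinged across the arc; angle of the flap above flat, in rad: 0 = flat over the bar (its top then 18.5 mm above the bench), about 1.1 = standing up as found. Pushed along the arc away from the end stop, or down, it folds flat, free end away from the stop; stiff hinge (about 1 N at the free end), stays as left
- keeper4 (a joint): keeper 4: steel flap 15 mm wide and 30 mm long from its hinge, hinged across the arc; angle of the flap above flat, in rad: 0 = flat over the bar (its top then 18.5 mm above the bench), about 1.1 = standing up as found. Pushed along the arc away from the end stop, or down, it folds flat, free end away from the stop; stiff hinge (about 1 N at the free end), stays as left
- keeper5 (a joint): keeper 5: steel flap 15 mm wide and 30 mm long from its hinge, hinged across the arc; angle of the flap above flat, in rad: 0 = flat over the bar (its top then 18.5 mm above the bench), about 1.1 = standing up as found. Pushed along the arc away from the end stop, or down, it folds flat, free end away from the stop; stiff hinge (about 1 N at the free end), stays as left
- plug: small black moulded plug 18 x 34 x 15 mm lying loose on the jig plate, inside the curve; leave alone. Origin at the centre of its underside
- adapter: black adapter body 32 x 64 x 26 mm lying in front of the jig (robot's side); leave alone. Origin at the centre of its underside
- steel_ring: flat bright steel ring 79 mm across, 11 mm high, lying in front of the jig (robot's side); leave alone. Origin at the centre of its underside
- solder_spool: reel 55 mm across, 47 mm high, right of the jig; leave alone. Origin at the centre of its underside
- screwdriver: screwdriver 25 x 163 x 22 mm, on the grey mat at the right; leave alone. Origin at the centre of its underside
- tape_roll: black roll of tape 62 mm across, 19 mm high, lying flat near the front edge, right of the jig; leave alone. Origin at the centre of its underside

How it is judged:
On the way, in this order (a step that is already met when the one before it is completed fails the run):
1. keeper 1 is folded down, the later ones not yet (value of joint keeper1 below 0.3 rad), for 0.05 s.
2. keeper 2 is folded down, the later ones not yet (value of joint keeper2 below 0.3 rad), for 0.05 s.
3. keeper 3 is folded down, the later ones not yet (value of joint keeper3 below 0.3 rad), for 0.05 s.
4. keeper 4 is folded down, the later ones not yet (value of joint keeper4 below 0.3 rad), for 0.05 s.
5. keeper 5 is folded down (value of joint keeper5 below 0.3 rad), for 0.05 s.
At the end, for the whole second after the job is handed in: all five keepers folded down to within 0.3 rad (17 degrees) of flat, in turn from the end stop, and the copper bar still in place (within 8 mm) and at rest (value of joint each of keeper1, keeper2, keeper3, keeper4, keeper5 below 0.3 rad and distance of copper_bar from where it was at the start of the episode below 0.008 m and linear speed of copper_bar below 0.02 m/s); the robot touches nothing.
It fails at once if the copper bar is lifted out or pushed away (more than 10 mm) (distance of copper_bar from where it was at the start of the episode above 0.01 m).
It fails at once if the fingers press on the jig or its keepers with more than 30 N (contact force between the fingers and jig above 30 N).
It fails at once if a bystander is lifted or shifted by more than 15 mm (distance of any of plug, adapter, steel_ring, solder_spool, screwdriver, tape_roll from where it was at the start of the episode above 0.015 m).
It also fails if it takes over 37 s, if anything falls off the work surface, if the arm or the gripper's body presses on something with over 40 N, if the wrist force passes 120 N, or if a joint passes its speed limit or range.

## Working session

There is one attempt and no reset: what is moved stays moved. The work goes in short steps, Python scripts to look and compute and a tool call to move; the robot and the scene stay as the last step left them, time stands still between calls to the robot, and variables do not carry over. Pictures are saved under pics/ and viewed, and the job is handed in when it is done.

Besides the shell and the picture viewer there is one more tool, called after "Call:" as a command line: name --argument value ..., lists and objects as JSON in quotes. arm_command: Moves the arm, as the interface text tells. Shift numbers are shares of 0.025 m and turn numbers shares of pi rad, none past 1 either way. Its arguments: {"type":"object","properties":{"steps":{"type":"array","items":{"type":"array","items":{"type":"array","items":{"type":"number","minimum":-1,"maximum":1}}}}},"required":["steps"]}

```bash
ls; mkdir -p pics; python3 - <<'E'
from bench import arm
import cv2,numpy as np
print(arm.state())
for n in ["scene","top"]:
    p=arm.read_camera(n); cv2.imwrite(f"pics/{n}1.png",p["color"][:,:,::-1])
    np.savez(f"{n}1.npz",**{k:v for k,v in p.items()})
    for t in ["jig","hinge1","hinge5","keeper1","keeper2","keeper3","keeper4","keeper5","end_stop","copper_bar","plug","adapter","steel_ring","solder_spool"]:
        r=arm.find_in(t,p); print(n,t,[(np.round(q["location"],3),round(q["confidence"],2)) for q in r[:2]])
print(arm.state()["time"])
E
```

```text
pics
{'time': 0.0, 'qpos': array([-1.33989348,  0.46943051, -0.0485954 ,  1.53375617,  0.02409353,
        1.14101942, -0.08228164]), 'qd': array([-2.20767743e-03,  5.77689574e-04, -2.02147809e-04,  1.14226672e-03,
       -8.53877629e-04,  9.96688687e-05, -2.32530650e-03]), 'effort': array([-2.19225049e-04, -5.10314620e+01, -4.68490762e-02, -2.37708914e+01,
        1.06864420e-02,  7.56390800e-03,  4.00327318e-07]), 'eef_pos': array([0.17323924, 0.65178583, 0.24924242]), 'tool_rot': array([-0.43148959,  0.56109721,  0.43057574,  0.55999213]), 'ft_force': array([-0.87637149,  0.1017406 , -0.26971758]), 'wrist_torque': array([ 0.00277113, -0.09109843,  0.00281362]), 'opening': 0.994510432534662}
scene jig []
scene hinge1 [(array([ 0.448, -0.062,  0.009]), 0.94)]
scene hinge5 [(array([ 0.448, -0.062,  0.009]), 0.94)]
scene keeper1 []
scene keeper2 []
scene keeper3 []
scene keeper4 []
scene keeper5 []
scene end_stop [(array([ 0.455, -0.06 ,  0.006]), 0.77)]
scene copper_bar [(array([ 0.469, -0.075,  0.012]), 0.56), (array([ 0.454, -0.062,  0.01 ]), 0.32)]
scene plug [(array([ 0.431, -0.0
[... 607 characters left out ...]
7, 0.038]), 0.47), (array([ 0.484, -0.036,  0.039]), 0.44)]
top keeper4 [(array([0.484, 0.007, 0.038]), 0.47), (array([ 0.484, -0.036,  0.039]), 0.44)]
top keeper5 [(array([0.484, 0.007, 0.038]), 0.47), (array([ 0.484, -0.036,  0.039]), 0.44)]
top end_stop [(array([ 0.449, -0.029,  0.012]), 0.59)]
top copper_bar [(array([ 0.471, -0.049,  0.012]), 0.62), (array([ 0.348, -0.068,  0.028]), 0.51)]
top plug [(array([ 0.424, -0.036,  0.023]), 0.45)]
top adapter [(array([ 0.449, -0.029,  0.012]), 0.69), (array([ 0.348, -0.067,  0.028]), 0.58)]
top steel_ring [(array([0.369, 0.035, 0.011]), 0.65)]
top solder_spool [(array([ 0.327, -0.171,  0.043]), 0.74), (array([ 0.343, -0.296,  0.02 ]), 0.42)]
1.5
```

View pictures.

View pics/scene1.png

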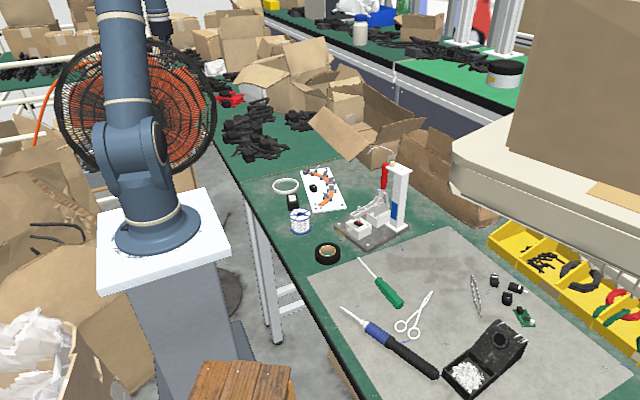

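View pics/top1.png

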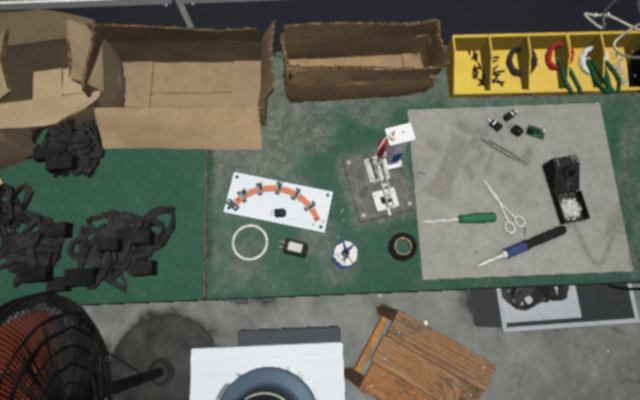

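```bash
python3 - <<'E'
import cv2,numpy as np
d=np.load("top1.npz"); print({k:d[k] for k in d if k not in("color","depth")})
c=d["color"];print(d["depth"].min(),d["depth"].max())
H,W=c.shape[:2]
# world points
dep=d["depth"];v,u=np.mgrid[:H,:W]
P=np.stack([(u-d["cx"])/d["fx"]*dep,(v-d["cy"])/d["fy"]*dep,dep],-1)
X=(P-d["t"])@d["R"]
np.save("topX.npy",X)
# ortho crop region x .35-.6 y -.2..+.12
m=(X[...,0]>.36)&(X[...,0]<.56)&(X[...,1]>-.2)&(X[...,1]<.14)&(dep>0)
ys,xs=np.where(m);print(ys.min(),ys.max(),xs.min(),xs.max())
y0,y1,x0,x1=ys.min(),ys.max(),xs.min(),xs.max()
s=min(800/(x1-x0),600/(y1-y0))
cv2.imwrite("pics/crop1.png",cv2.resize(c[y0:y1,x0:x1,::-1],None,fx=s,fy=s,interpolation=cv2.INTER_CUBIC));print(s)
E
```

```text
{'fx': array(460.44959673), 'fy': array(460.44959673), 'cx': array(322.17245905), 'cy': array(204.06920318), 'R': array([[-3.91625473e-02, -9.99232650e-01, -6.37421869e-04],
       [-9.70713884e-01,  3.81961236e-02, -2.37182656e-01],
       [ 2.37025001e-01, -8.66992271e-03, -9.71464864e-01]]), 't': array([-0.11227131,  0.44079889,  0.93194247]), 'shot': array(2)}
0.0 2.039917
157 248 202 355
5.228758169934641
```

View pics/crop1.png

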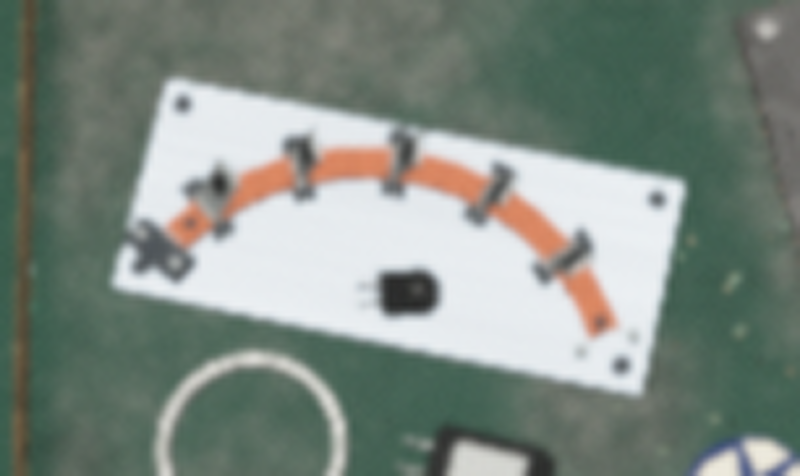

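```bash
cat > h.py <<'E'
import numpy as np,cv2
def ray(d,u,v,z):
    R,t=d["R"],d["t"]; c=-R.T@t
    r=R.T@np.array([(u-d["cx"])/d["fx"],(v-d["cy"])/d["fy"],1.]); return c+r*(z-c[2])/r[2]
def proj(d,X):
    q=d["R"]@X+d["t"]; return np.array([d["cx"]+d["fx"]*q[0]/q[2],d["cy"]+d["fy"]*q[1]/q[2]])
E
python3 - <<'E'
from h import *
from scipy.optimize import least_squares
d=dict(np.load("top1.npz"))
c=d["color"]; y0,y1,x0,x1=157,248,202,355; s=5.228758
cr=[(167,78),(685,182),(642,395),(113,287)]
px=[((a+.5)/s+x0-.5,(b+.5)/s+y0-.5) for a,b in cr]
W=np.array([ray(d,*p,0.01) for p in px]); print(W.round(4))
# refine by minAreaRect of white mask
g=c.astype(int).min(2); m=((g>185)).astype(np.uint8); m[:y0]=0;m[y1:]=0;m[:,:x0]=0;m[:,x1:]=0
n,l,st,_=cv2.connectedComponentsWithStats(m); k=1+np.argmax(st[1:,4]); pts=np.argwhere(l==k)[:,::-1].astype(float)
wp=np.array([ray(d,*p,0.01)[:2] for p in pts]).astype(np.float32)
r=cv2.minAreaRect(wp); print(r, cv2.boxPoints(r))
for W2 in (W[:,:2],):
    # jig corners: +y is left (crop left). order: (+x,+y),(+x,-y),(-x,-y),(-x,+y)
    L=np.array([[.0475,.115],[.0475,-.115],[-.0475,-.115],[-.0475,.115]])
    f=lambda p:(L@np.array([[np.cos(p[2]),np.sin(p[2])],[-np.sin(p[2]),np.cos(p[2])]])+p[:2]-W2).ravel()
    o=least_squares(f,[.45,-.03,0]);print(o.x,f(o.x).reshape(4,2).round(4))
o=o.x
R=np.array([[np.cos(o[2]),-np.sin(o[2])],[np.sin(o[2]),np.cos(o[2])]])
S=6
im=cv2.resize(c[y0:y1,x0:x1,::-1],None,fx=5.2,fy=5.2,interpolation=cv2.INTER_CUBIC)
for a,z in [(62,.02),(48,.017),(26,.017),(4,.017),(-18,.017),(-40,.017),(-62,.018)]:
    a=np.radians(a);w=R@np.array([-.081+.11*np.cos(a),.11*np.sin(a)])+o[:2]
    print(np.degrees(a).round(),w.round(4),np.hypot(*w).round(3))
    q=(proj(d,np.array([*w,z]))-[x0,y0]+.5)*5.2
    cv2.circle(im,tuple(int(i) for i in q),5,(0,255,0),2)
cv2.imwrite("pics/ov.png",im)
E
```

```text
[[ 0.5306  0.0686  0.01  ]
 [ 0.4749 -0.1545  0.01  ]
 [ 0.3828 -0.1322  0.01  ]
 [ 0.4382  0.091   0.01  ]]
((0.4562833309173584, -0.03158401697874069), (0.22887122631072998, 0.09410519152879715), 76.025390625) [[ 0.3829881  -0.13126984]
 [ 0.474308   -0.15399548]
 [ 0.52957857  0.06810181]
 [ 0.43825865  0.09082745]]
[ 0.45664336 -0.03176659 -0.24309818] [[-0.0002 -0.0002]
 [ 0.0001 -0.0004]
 [ 0.0001  0.0003]
 [-0.      0.0003]]
62.0 [0.4515 0.0696] 0.457
48.0 [0.4691 0.0494] 0.472
26.0 [0.4856 0.0107] 0.486
4.0 [ 0.4864 -0.0312] 0.487
-18.0 [ 0.4714 -0.0704] 0.477
-40.0 [ 0.4428 -0.1012] 0.454
-62.0 [ 0.4048 -0.119 ] 0.422
```

View pics/ov.png

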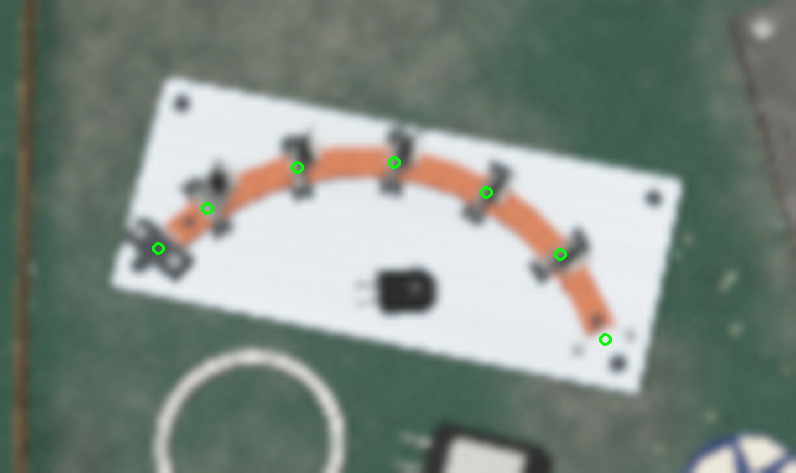

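```bash
cat >> h.py <<'E'
from scipy.spatial.transform import Rotation as Ro
J=np.array([.4566,-.0318]);TH=-.2431
def arc(deg,r=.11):
    a=np.radians(deg);c,s=np.cos(TH),np.sin(TH)
    return np.array([[c,-s],[s,c]])@np.array([-.081+r*np.cos(a),r*np.sin(a)])+J
E
python3 - <<'E'
from h import *
from bench import arm
s=arm.state();R=Ro.from_quat(s["tool_rot"]).as_matrix();print(R.round(3))
t=np.array([*arc(62),.12]);print(t,R.T@(t-s["eef_pos"])/.025)
# radial dir at 62 world
for a in (62,48,26,4,-18,-40,-52): print(a,arc(a).round(4),np.degrees(TH)+a)
E
```

```text
[[-0.    -0.966  0.257]
 [ 0.     0.257  0.966]
 [-1.     0.     0.   ]]
[0.45148414 0.06953531 0.12      ] [  5.21103589 -16.74093313 -19.67332506]
62 [0.4515 0.0695] 48.07139600036969
48 [0.4691 0.0493] 34.07139600036969
26 [0.4855 0.0107] 12.071396000369687
4 [ 0.4863 -0.0313] -9.928603999630313
-18 [ 0.4713 -0.0705] -31.92860399963031
-40 [ 0.4427 -0.1012] -53.92860399963031
-52 [ 0.4228 -0.1127] -65.92860399963031
```

Call:
arm_command --steps '[[[0,-0.4,-0.5,0,0,0,1],[0,-0.8,-0.94,0,0,0,1],[0,-0.8,-0.94,0,0,0,1],[0,-0.8,-0.94,0,0,0,1],[0,-0.8,-0.94,0,0,0,1],[0,-0.8,-0.94,0,0,0,1],[0,-0.8,-0.94,0,0,0,1],[0,-0.8,-0.94,0,0,0,1],[0,-0.8,-0.94,0,0,0,1],[0,-0.8,-0.94,0,0,0,1]]]'

```text
time: 2.75
eef_pos: [0.2912, 0.4107, 0.2566]
tool_rot: [-0.409, 0.541, 0.457, 0.575]
ft_force: [-30.7, 88.8, -13.9]
opening: 0.004
```

```bash
python3 - <<'E'
from bench import arm
import cv2
for n in ["scene","wrist"]:
    p=arm.read_camera(n); cv2.imwrite(f"pics/{n}2.png",p["color"][:,:,::-1])
s=arm.state()
for k in s: print(k,s[k])
E
```

```text
time 2.85
qpos [-1.01859783  0.15065557  0.01035073  1.96040339 -0.05113338  0.96044201
  0.34173403]
qd [-0.01842888  0.01732376 -0.00287894 -0.01955549  0.0537642   0.04016768
 -0.02474268]
effort [ 26.18210793 -43.09779167  24.30265725  -5.90402842  11.09445512
  12.14922488   0.37254081]
eef_pos [0.29421178 0.41031244 0.2594701 ]
tool_rot [-0.41190441  0.53901343  0.45574498  0.57627753]
ft_force [-15.03122642  64.60428285 -18.79374284]
wrist_torque [12.82735751  3.15547779  0.10237209]
opening -0.004272066837615482
```

View pics/scene2.png

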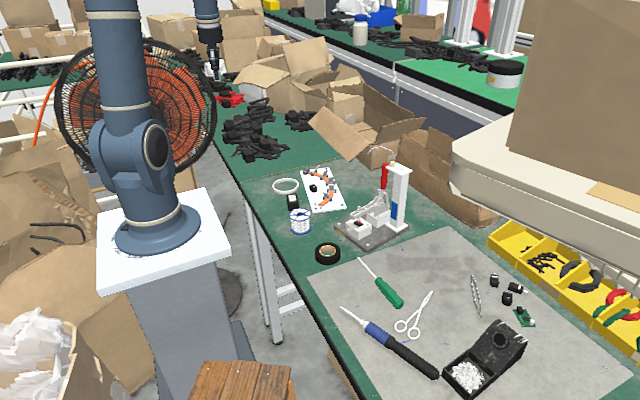

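View pics/wrist2.png

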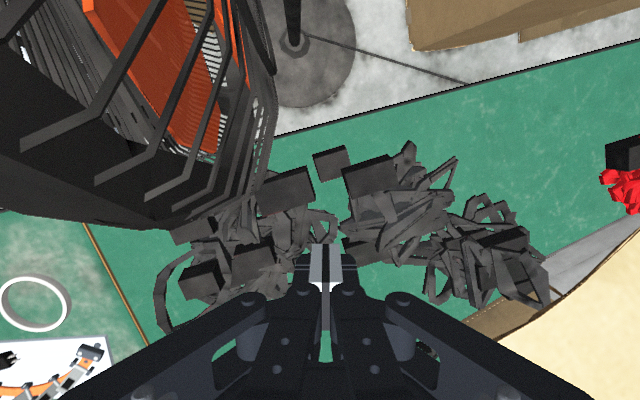

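```bash
python3 - <<'E'
import numpy as np
X=np.load("topX.npy");d=np.load("top1.npz")
m=(d["depth"]>0)&(X[...,2]>.1)&(X[...,1]>.1)&(X[...,0]<.75)
v,u=np.where(m);P=X[m]
for y in np.arange(.1,.9,.05):
    k=(P[:,1]>=y)&(P[:,1]<y+.05)
    if k.sum(): print(round(y,2),k.sum(),P[k].min(0).round(2),P[k].max(0).round(2))
s=np.load("scene1.npz");dep=s["depth"];vv,uu=np.mgrid[:400,:640]
Q=np.stack([(uu-s["cx"])/s["fx"]*dep,(vv-s["cy"])/s["fy"]*dep,dep],-1);Y=(Q-s["t"])@s["R"]
for px in [(70,90),(205,90),(150,60),(170,170),(200,150),(214,110),(180,60)]: print(px,Y[px[1],px[0]].round(3))
from bench import arm
print(arm.state()["time"])
E
```

```text
0.1 64 [0.64 0.1  0.1 ] [0.65 0.15 0.1 ]
0.15 37 [0.64 0.15 0.1 ] [0.65 0.2  0.1 ]
0.2 65 [0.64 0.2  0.1 ] [0.65 0.25 0.11]
0.25 77 [0.08 0.25 0.1 ] [0.65 0.3  0.18]
0.3 8330 [0.07 0.3  0.1 ] [0.75 0.35 0.35]
0.35 3094 [0.09 0.35 0.1 ] [0.75 0.4  0.32]
0.4 740 [0.21 0.4  0.13] [0.67 0.45 0.23]
0.45 879 [0.47 0.45 0.13] [0.72 0.5  0.18]
0.5 662 [0.58 0.5  0.1 ] [0.75 0.54 0.18]
(70, 90) [-0.125  0.37   0.286]
(205, 90) [0.335 1.029 0.025]
(150, 60) [0.102 0.365 0.34 ]
(170, 170) [0.068 0.001 0.16 ]
(200, 150) [0.184 0.369 0.024]
(214, 110) [0.256 0.361 0.158]
(180, 60) [0.188 0.4   0.321]
2.85
```

```bash
python3 - <<'E'
import numpy as np
X=np.load("topX.npy");d=np.load("top1.npz")
ok=(d["depth"]>0)
xs=np.arange(0,.8,.05);ys=np.arange(.6,-.15,-.05)
print("      "+" ".join(f"{y:5.2f}" for y in ys))
for x in xs[::-1]:
    r=[]
    for y in ys:
        m=ok&(abs(X[...,0]-x)<.025)&(abs(X[...,1]-y)<.025)
        r.append(f"{X[...,2][m].max():5.2f}" if m.any() else "  -  ")
    print(f"{x:5.2f}",*r)
from h import *
R=Ro.from_quat([-0.41190441,0.53901343,0.45574498,0.57627753]).as_matrix();print(R.round(3))
print("back +y.03,+x.03",(R.T@[.03,.05,0]/.025).round(2))
E
```

```text
0.60  0.55  0.50  0.45  0.40  0.35  0.30  0.25  0.20  0.15  0.10  0.05 -0.00 -0.05 -0.10
 0.75   -    0.16  0.18  0.01  0.18  0.19  0.09  0.02  0.01  0.01  0.01  0.01  0.15  0.17   -  
 0.70   -    0.11  0.18   -    0.13  0.19  0.12  0.01  0.01  0.01  0.01  0.01  0.14  0.17  0.14
 0.65   -    0.14  0.18  0.15  0.15  0.17  0.17  0.11  0.10  0.10  0.10  0.10  0.14  0.17  0.00
 0.60   -    0.13  0.16  0.16  0.16  0.18  0.18  0.09  0.09  0.09  0.09  0.10  0.09  0.01  0.00
 0.55  0.04  0.10  0.05  0.06  0.06  0.04  0.00  0.01  0.01  0.05  0.05  0.06  0.06  0.01  0.01
 0.50  0.02  0.04  0.16  0.01  0.02  0.01  0.00  0.01  0.01  0.00  0.01  0.04  0.05  0.05  0.02
 0.45  0.02  0.04  0.16  0.02  0.02  0.03  0.03  0.04  0.05  0.01  0.02  0.04  0.02  0.04  0.05
 0.40  0.02  0.06  0.06  0.06  0.04  0.06  0.06  0.06  0.05  0.00  0.00  0.01  0.02  0.03  0.02
 0.35  0.00  0.06  0.06  0.06  0.04  0.06  0.06  0.06  0.05  0.01  0.01  0.01  0.02  0.03  0.03
 0.30  0.00  0.03  0.06  0.06  0.06  0.06  0.04  0.04  0.00  0.01  0.00  0.01  0.01  0.01  0.01
 0.25 -0.74  0.00  0.00  0.00  0.27  0.31  0.24  0.00  0.01  0.00  0.00  0.01  0.01  0.00  0.00
 0.20 -0.73 -0.72 -0.72 -0.72  0.28  0.33  0.33 -0.74 -0.74 -0.74 -0.74 -0.74 -0.74 -0.74 -0.74
 0.15 -0.72 -0.71 -0.71 -0.71  0.27  0.34  0.35 -0.74 -0.65  0.00  0.00  0.00  0.01  0.00  0.00
 0.10 -0.67 -0.71 -0.71 -0.70 -0.71  0.30  0.35 -0.74 -0.65  0.01  0.01  0.02  0.02  0.02  0.00
 0.05 -0.68 -0.65 -0.63 -0.25 -0.69 -0.01  0.12   -     -    0.00  0.01  0.07  0.13  0.10  0.02
 0.00 -0.72 -0.71 -0.70 -0.25 -0.70 -0.71   -     -     -     -     -     -     -     -     -  
[[ 0.004 -0.969  0.246]
 [ 0.081  0.245  0.966]
 [-0.997  0.017  0.08 ]]
back +y.03,+x.03 [ 0.17 -0.67  2.23]
```

Call:
arm_command --steps '[[[0,-0.2,0.8,0,0,0,1],[0,-0.2,0.8,0,0,0,1],[-0.3,-0.4,0.5,0,0,0,1]]]'

```text
time: 3.22
eef_pos: [0.3223, 0.4597, 0.2727]
tool_rot: [-0.413, 0.536, 0.46, 0.575]
ft_force: [-0.3, -0.1, -0.9]
opening: -0.004
```

```bash
python3 - <<'E'
from h import *
from bench import arm
s=arm.state();R=Ro.from_quat(s["tool_rot"]).as_matrix();print(R.round(3),s["eef_pos"],s["ft_force"],s["qd"].round(2))
t=np.array([.46,.36,.30]);print(R.T@(t-s["eef_pos"])/.025)
Rt=np.array([[0,-.966,.257],[0,.257,.966],[-1,0,0.]])
print(Ro.from_matrix(R.T@Rt).as_rotvec()/np.pi)
E
```

```text
[[ 0.003 -0.972  0.236]
 [ 0.087  0.236  0.968]
 [-0.996  0.018  0.086]] [0.32230297 0.45967122 0.27270023] [-0.25600959 -0.12140664 -0.93048283] [ 0.06  0.12  0.05 -0.34 -0.01  0.21  0.1 ]
[-1.42140842 -6.27128286 -2.46470494]
[ 0.00682553  0.02719035 -0.0060464 ]
```

Call:
arm_command --steps '[[[-0.2,-0.7,0,0,0.027,0,1],[-0.3,-0.9,0,0,0,0,1],[-0.3,-0.9,0,0,0,0,1],[-0.2,-0.9,-0.1,0,0,0,1],[0,-0.9,-0.3,0,0,0,1],[0,-0.9,-0.4,0,0,0,1],[0,-0.8,-0.6,0,0,0,1]]]'

```text
time: 4.1
eef_pos: [0.4639, 0.382, 0.2967]
tool_rot: [-0.433, 0.56, 0.441, 0.551]
ft_force: [0.9, -0.3, -0.1]
opening: -0.004
```

```bash
python3 - <<'E'
from h import *
from bench import arm
s=arm.state();R=Ro.from_quat(s["tool_rot"]).as_matrix();print(R.round(3),s["eef_pos"],s["ft_force"],s["qpos"].round(2))
for t in ([.50,.2,.27],[*arc(62),.12]): t=np.array(t);print(R.T@(t-s["eef_pos"])/.025)
a=np.radians(48.07);Rt=np.array([[0,-np.sin(a),np.cos(a)],[0,np.cos(a),np.sin(a)],[-1,0,0.]])
print(Ro.from_matrix(R.T@Rt).as_rotvec()/np.pi)
E
```

```text
[[-0.018 -0.972  0.236]
 [ 0.002  0.236  0.972]
 [-1.     0.018 -0.002]] [0.46391613 0.38196586 0.29674909] [ 0.89119632 -0.33114449 -0.12254027] [-0.83  0.32  0.1   1.66 -0.05  1.18  0.62]
[ 1.03158794 -3.14033536 -6.72909611]
[  7.05568148  -2.59282585 -12.24364507]
[ 0.15702977 -0.00214307 -0.00527561]
```

Call:
arm_command --steps '[[[0,-0.4,-0.9,0,0,0,1],[0,-0.4,-1,0,0,0,1],[0,-0.4,-1,0,0,0,1],[0.2,-0.3,-1,0,0,0,1],[0.3,-0.3,-1,0,0,0,1],[0.4,-0.2,-1,0,0,0,1],[0.5,-0.2,-1,0,0,0,1],[0.6,-0.2,-1,0,0,0,1]]]'

```text
time: 5.1
eef_pos: [0.4736, 0.1591, 0.2466]
tool_rot: [-0.43, 0.562, 0.438, 0.554]
ft_force: [1.5, 0.4, 0.2]
opening: -0.001
```

```bash
cat > g.py <<'E'
from h import *
from bench import arm
import sys
s=arm.state();R=Ro.from_quat(s["tool_rot"]).as_matrix();print(s["time"],s["eef_pos"].round(4),s["ft_force"].round(1),s["qpos"].round(2))
deg,z=float(sys.argv[1]),float(sys.argv[2])
t=np.array([*arc(deg),z]);print("d",(R.T@(t-s["eef_pos"])/.025).round(3))
a=np.radians(deg)+TH;Rt=np.array([[0,-np.sin(a),np.cos(a)],[0,np.cos(a),np.sin(a)],[-1,0,0.]])
print("rot",(Ro.from_matrix(R.T@Rt).as_rotvec()/np.pi).round(4), "d in target frame",(Rt.T@(t-s["eef_pos"])/.025).round(3))
E
python3 g.py 62 .12
```

```text
5.1 [0.4736 0.1591 0.2466] [1.5 0.4 0.2] [-0.58  0.19  0.2   1.95 -0.05  1.02  0.97]
d [ 5.069 -0.097 -3.681]
rot [ 0.1539 -0.0016 -0.0045] d in target frame [ 5.064 -1.735 -3.256]
```

Call:
arm_command --steps '[[[0.6,0,-0.9,0,0,0,1],[0.6,0,-0.9,0,0,0,1],[0.6,0,-0.9,0,0,0,1],[0.6,0,-0.9,0,0,0,1],[0.6,0,0,0.05,0,0,1],[0.6,0,0,0.05,0,0,1],[0.6,0,0,0.054,0,0,1],[0,0,0,0,0,0,1]]]'

```text
time: 6.1
eef_pos: [0.4427, 0.0586, 0.1395]
tool_rot: [-0.276, 0.654, 0.282, 0.645]
ft_force: [0.3, -0.1, -0.2]
opening: 0.004
```

```bash
python3 g.py 62 .043; python3 - <<'E'
from bench import arm
import cv2
p=arm.read_camera("wrist"); cv2.imwrite("pics/w3.png",p["color"][:,:,::-1])
E
```

```text
6.1 [0.4427 0.0586 0.1395] [ 0.3 -0.1 -0.2] [-0.5   0.26  0.33  2.18 -0.13  0.74  0.72]
d [ 3.857 -0.005  0.59 ]
rot [-0.0087 -0.0026 -0.0042] d in target frame [3.862 0.03  0.558]
```

View pics/w3.png

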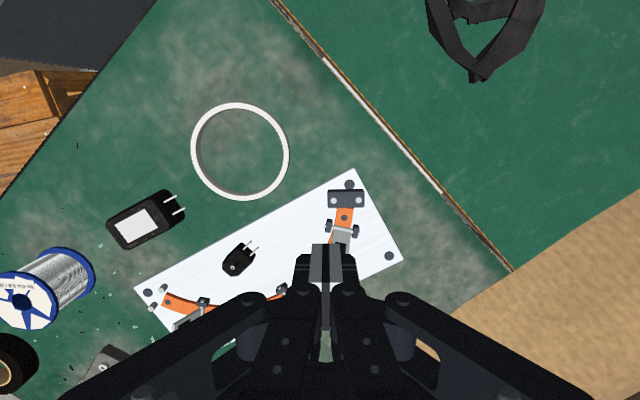

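```bash
python3 - <<'E'
from h import *
from bench import arm
s=arm.state();R=Ro.from_quat(s["tool_rot"]).as_matrix()
p=arm.read_camera("wrist");M=p["mount"]
def P(X):
    q=R.T@(X-s["eef_pos"]);q=np.linalg.inv(M)@[*q,1];return (p["cx"]+p["fx"]*q[0]/q[2],p["cy"]+p["fy"]*q[1]/q[2])
im=p["color"][:,:,::-1].copy()
for a,z in [(62,.02),(48,.017),(26,.017),(4,.017),(-18,.017),(-40,.017)]:
    q=P(np.array([*arc(a),z])); cv2.circle(im,tuple(int(round(i)) for i in q),3,(0,255,0),1)
q=P(s["eef_pos"]+R[:,0]*.019);print(q);cv2.circle(im,tuple(int(round(i)) for i in q),3,(0,0,255),1)
cv2.imwrite("pics/w3o.png",cv2.resize(im[130:380,120:440],None,fx=2.4,fy=2.4))
E
```

```text
(np.float64(324.0475943466698), np.float64(258.844091979022))
```

View pics/w3o.png

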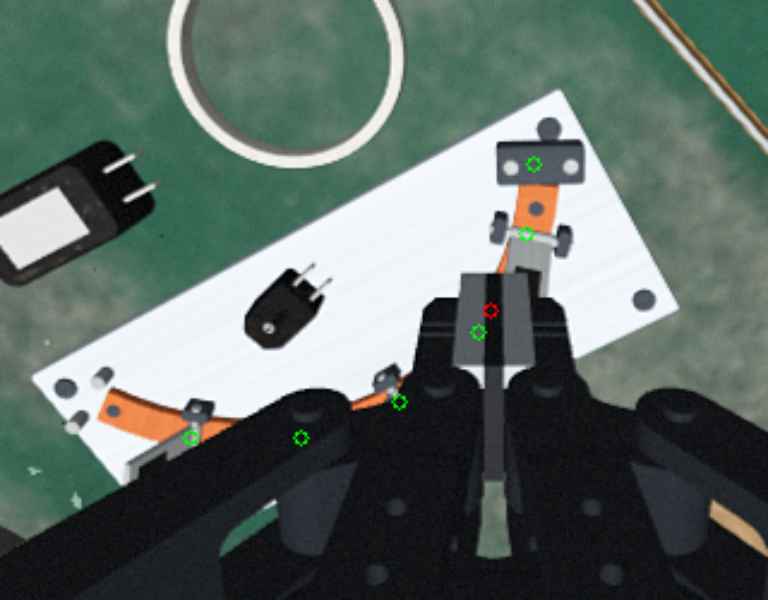

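Call:
arm_command --steps '[[[0.7,0,0.56,-0.008,-0.002,-0.004,1],[0.8,0,0,0,0,0,1],[0.8,0,0,0,0,0,1],[0.7,0,0,0,0,0,1],[0,0,0,0,0,0,1]]]'

```text
time: 6.82
eef_pos: [0.4575, 0.0704, 0.0683]
tool_rot: [-0.292, 0.64, 0.291, 0.649]
ft_force: [-0.3, 0.5, -0.1]
opening: 0.0
```

```bash
python3 g.py 62 .043
```

```text
6.825 [0.4575 0.0704 0.0683] [-0.3  0.5 -0.1] [-0.46  0.4   0.27  2.21 -0.2   0.55  0.81]
d [ 1.01   0.166 -0.195]
rot [0.0033 0.0035 0.0018] d in target frame [ 1.014  0.158 -0.186]
```

Call:
arm_command --steps '[[[0.6,0.1,-0.15,0.003,0.003,0.002,1],[0.4,0.05,-0.05,0,0,0,1],[0,0,0,0,0,0,1]]]'

```text
time: 7.2
eef_pos: [0.4525, 0.0694, 0.0435]
tool_rot: [-0.288, 0.644, 0.289, 0.647]
ft_force: [0.2, -0.7, -0.1]
opening: -0.003
```

```bash
python3 g.py 58 .042
```

```text
7.2 [0.4525 0.0694 0.0435] [ 0.2 -0.7 -0.1] [-0.45  0.44  0.25  2.22 -0.23  0.5   0.82]
d [ 0.06  -0.273 -0.034]
rot [0.0228 0.0014 0.0001] d in target frame [ 0.06  -0.274 -0.014]
```

Call:
arm_command --steps '[[[0.06,-0.28,-0.03,0.023,0,0,1],[0,-0.3,-0.01,0.022,0,0,1],[0,-0.3,-0.01,0.022,0,0,1],[0,-0.3,-0.01,0.022,0,0,1]]]'

```text
time: 7.7
eef_pos: [0.4709, 0.0477, 0.0425]
tool_rot: [-0.192, 0.679, 0.195, 0.681]
ft_force: [-1.2, 1.8, 0.0]
opening: -0.0
```

```bash
python3 g.py 44 .042
```

```text
7.7 [0.4709 0.0477 0.0425] [-1.2  1.8  0. ] [-0.45  0.47  0.32  2.19 -0.3   0.52  0.66]
d [ 0.021 -0.212 -0.026]
rot [ 0.0096  0.0014 -0.0011] d in target frame [ 0.022 -0.213 -0.02 ]
```

Call:
arm_command --steps '[[[0.02,-0.22,-0.02,0.01,0.001,-0.001,1],[0,-0.3,-0.01,0.022,0,0,1],[0,-0.3,-0.01,0.022,0,0,1],[0,-0.2,-0.01,0.015,0,0,1]]]'

```text
time: 8.2
eef_pos: [0.4827, 0.0243, 0.0427]
tool_rot: [-0.117, 0.696, 0.118, 0.698]
ft_force: [-0.3, 0.5, -0.6]
opening: 0.005
```

```bash
python3 g.py 30 .042;  python3 - <<'E'
from bench import arm
import cv2
p=arm.read_camera("wrist"); cv2.imwrite("pics/w4.png",cv2.resize(p["color"][60:340,180:500,::-1],None,fx=2.1,fy=2.1))
p=arm.read_camera("scene"); cv2.imwrite("pics/s4.png",cv2.resize(p["color"][130:230,250:380,::-1],None,fx=6,fy=6))
E
```

```text
8.2 [0.4827 0.0243 0.0427] [-0.3  0.5 -0.6] [-0.44  0.49  0.39  2.17 -0.35  0.54  0.54]
d [ 0.029 -0.245 -0.045]
rot [ 0.0168  0.0009 -0.0001] d in target frame [ 0.03  -0.247 -0.032]
```

View pics/w4.png

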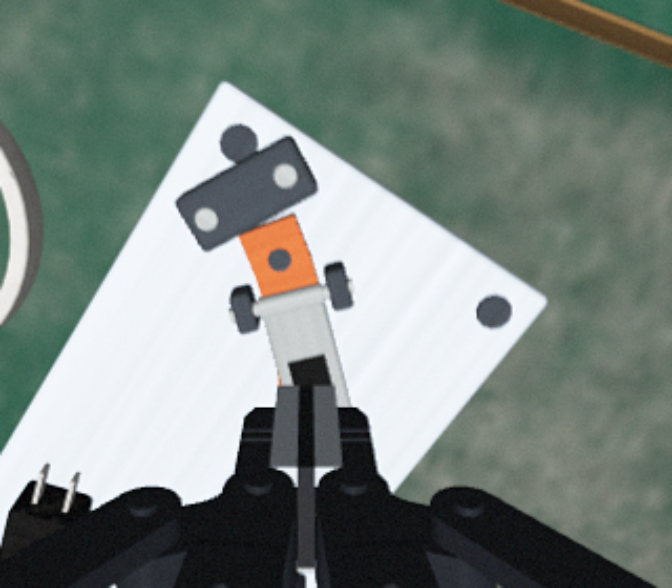

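View pics/s4.png

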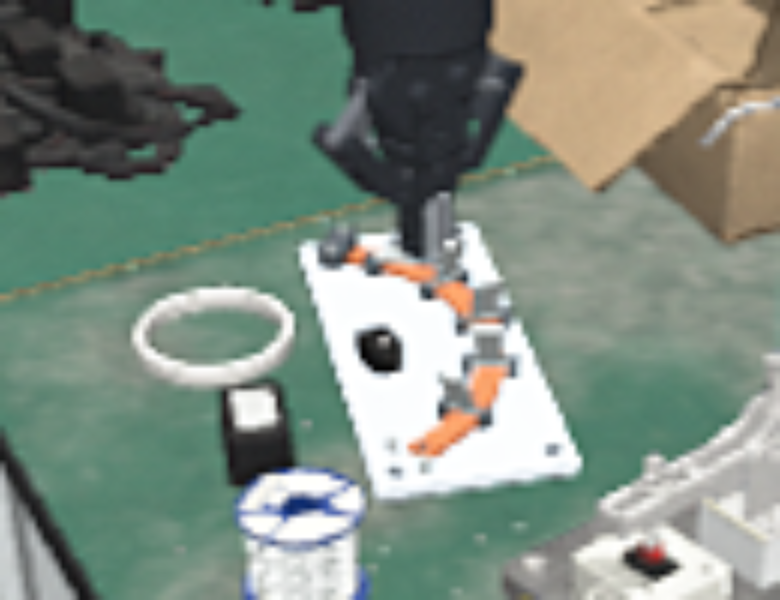

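Call:
arm_command --steps '[[[0.03,-0.24,-0.01,0.017,0.001,0,1],[0.01,-0.3,0,0.022,0,0,1],[0.01,-0.3,0,0.022,0,0,1],[0.01,-0.3,0,0.022,0,0,1],[0,-0.3,0,0.022,0,0,1]]]'

```text
time: 8.93
eef_pos: [0.4895, -0.0087, 0.041]
tool_rot: [0.004, 0.708, -0.001, 0.706]
ft_force: [-0.8, 0.8, 0.4]
opening: 0.0
```

```bash
python3 g.py 10 .042
```

```text
8.925 [ 0.4895 -0.0087  0.041 ] [-0.8  0.8  0.4] [-0.44  0.51  0.47  2.16 -0.44  0.56  0.35]
d [-0.041 -0.447 -0.066]
rot [ 0.0193 -0.0009 -0.0014] d in target frame [-0.039 -0.45  -0.039]
```

Call:
arm_command --steps '[[[-0.05,-0.3,-0.04,0.012,-0.001,-0.001,1],[-0.02,-0.3,-0.01,0.022,0,0,1],[0,-0.3,-0.01,0.022,0,0,1],[0,-0.3,-0.01,0.022,0,0,1]]]'

```text
time: 9.43
eef_pos: [0.4853, -0.0384, 0.043]
tool_rot: [0.094, 0.701, -0.092, 0.701]
ft_force: [0.9, 0.6, 1.5]
opening: 0.002
```

```bash
python3 g.py -4 .042
```

```text
9.425 [ 0.4853 -0.0384  0.043 ] [0.9 0.6 1.5] [-0.43  0.52  0.54  2.17 -0.5   0.57  0.22]
d [ 0.04  -0.329 -0.023]
rot [ 0.0158  0.0002 -0.001 ] d in target frame [ 0.041 -0.33  -0.007]
```

Call:
arm_command --steps '[[[0.04,-0.32,-0.02,0.016,0,-0.001,1],[0.01,-0.3,-0.01,0.022,0,0,1],[0.01,-0.25,-0.01,0.02,0,0,1]]]'

```text
time: 9.8
eef_pos: [0.4773, -0.06, 0.0416]
tool_rot: [0.159, 0.689, -0.159, 0.689]
ft_force: [-0.1, 0.6, 0.2]
opening: -0.0
```

```bash
python3 g.py -16 .042;  python3 - <<'E'
from bench import arm
import cv2
p=arm.read_camera("wrist"); cv2.imwrite("pics/w5.png",cv2.resize(p["color"][60:340,180:500,::-1],None,fx=2.1,fy=2.1))
p=arm.read_camera("scene"); cv2.imwrite("pics/s5.png",cv2.resize(p["color"][130:230,250:380,::-1],None,fx=6,fy=6))
E
```

```text
9.8 [ 0.4773 -0.06    0.0416] [-0.1  0.6  0.2] [-0.43  0.53  0.59  2.19 -0.54  0.57  0.12]
d [-0.014 -0.329 -0.017]
rot [ 0.0217  0.0004 -0.    ] d in target frame [-0.014 -0.329  0.005]
```

View pics/w5.png

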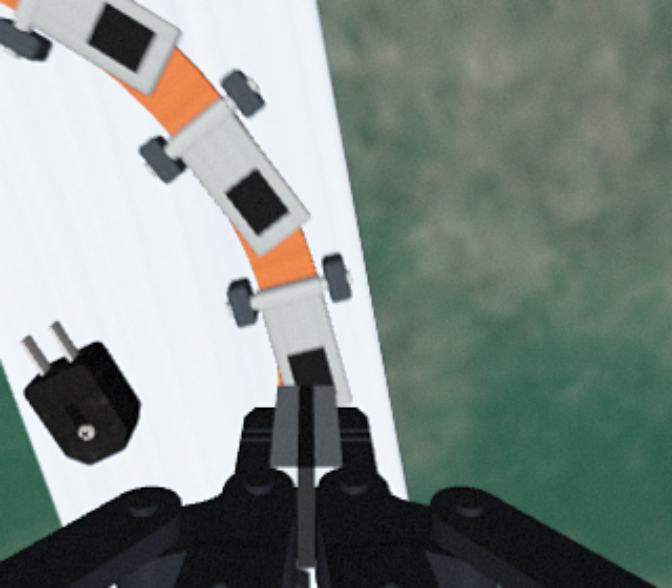

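View pics/s5.png

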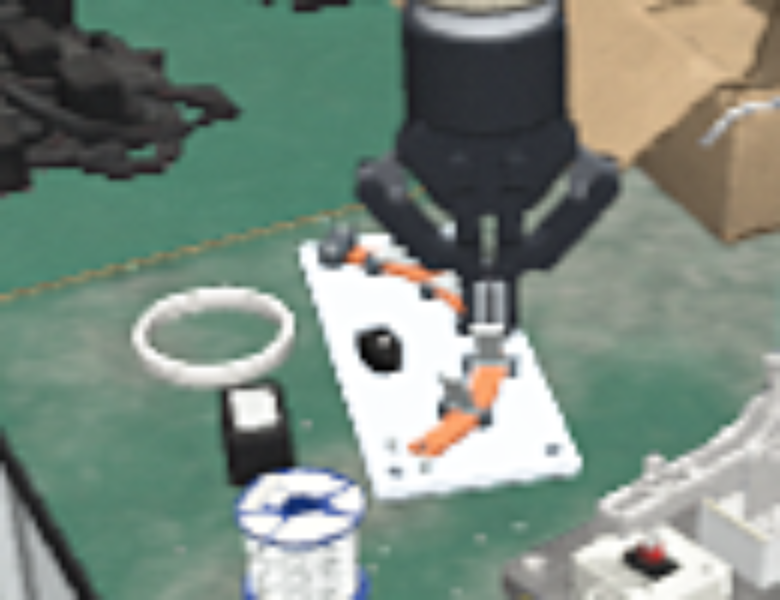

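Keepers 1 to 3 are flat and 4 and 5 are still up. I'll continue the trace.

Call:
arm_command --steps '[[[-0.01,-0.32,-0.01,0.022,0,0,1],[0,-0.3,-0.01,0.022,0,0,1],[0,-0.3,-0.01,0.022,0,0,1],[0,-0.3,-0.01,0.022,0,0,1]]]'

```text
time: 10.4
eef_pos: [0.4623, -0.0836, 0.0422]
tool_rot: [0.254, 0.659, -0.252, 0.661]
ft_force: [-0.2, -0.2, 1.1]
opening: 0.002
```

```bash
python3 g.py -32 .042
```

```text
10.4 [ 0.4623 -0.0836  0.0422] [-0.2 -0.2  1.1] [-0.43  0.53  0.66  2.21 -0.61  0.58 -0.04]
d [ 0.006 -0.44  -0.025]
rot [ 0.0218  0.0006 -0.0013] d in target frame [ 0.008 -0.44   0.005]
```

Call:
arm_command --steps '[[[0,-0.3,-0.02,0.015,0,-0.001,1],[0,-0.25,-0.01,0.02,0,0,1],[0,-0.3,-0.01,0.022,0,0,1],[0,-0.3,-0.01,0.022,0,0,1]]]'

```text
time: 10.9
eef_pos: [0.4414, -0.1023, 0.0425]
tool_rot: [0.337, 0.62, -0.336, 0.624]
ft_force: [2.1, 0.8, 1.5]
opening: -0.001
```

```bash
python3 g.py -48 .042
```

```text
10.9 [ 0.4414 -0.1023  0.0425] [2.1 0.8 1.5] [-0.44  0.53  0.73  2.25 -0.68  0.57 -0.18]
d [ 0.017 -0.545 -0.017]
rot [ 0.0282  0.001  -0.0014] d in target frame [ 0.02  -0.544  0.031]
```

Call:
arm_command --steps '[[[0.02,-0.3,-0.01,0.015,0.001,-0.001,1],[0.01,-0.3,-0.01,0.022,0,0,1],[0.01,-0.25,-0.01,0.018,0,0,1]]]'

```text
time: 11.28
eef_pos: [0.4218, -0.1129, 0.0415]
tool_rot: [0.392, 0.589, -0.391, 0.589]
ft_force: [1.0, -1.4, 0.8]
opening: -0.002
```

```bash
python3 g.py -54 .042;  python3 - <<'E'
from bench import arm
import cv2
p=arm.read_camera("wrist"); cv2.imwrite("pics/w6.png",cv2.resize(p["color"][60:340,180:500,::-1],None,fx=2.1,fy=2.1))
p=arm.read_camera("scene"); cv2.imwrite("pics/s6.png",cv2.resize(p["color"][130:230,250:380,::-1],None,fx=6,fy=6))
E
```

```text
11.275 [ 0.4218 -0.1129  0.0415] [ 1.  -1.4  0.8] [-0.45  0.53  0.78  2.29 -0.72  0.57 -0.28]
d [-0.02  -0.112  0.01 ]
rot [ 0.0037 -0.     -0.0003] d in target frame [-0.02  -0.111  0.012]
```

View pics/w6.png

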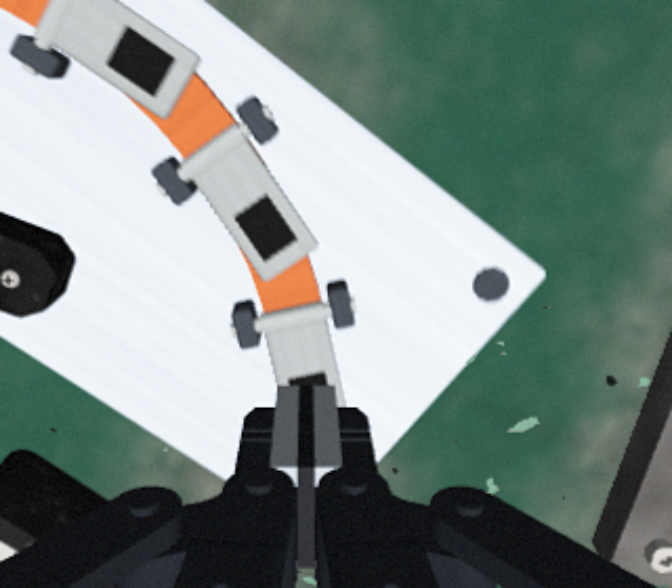

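View pics/s6.png

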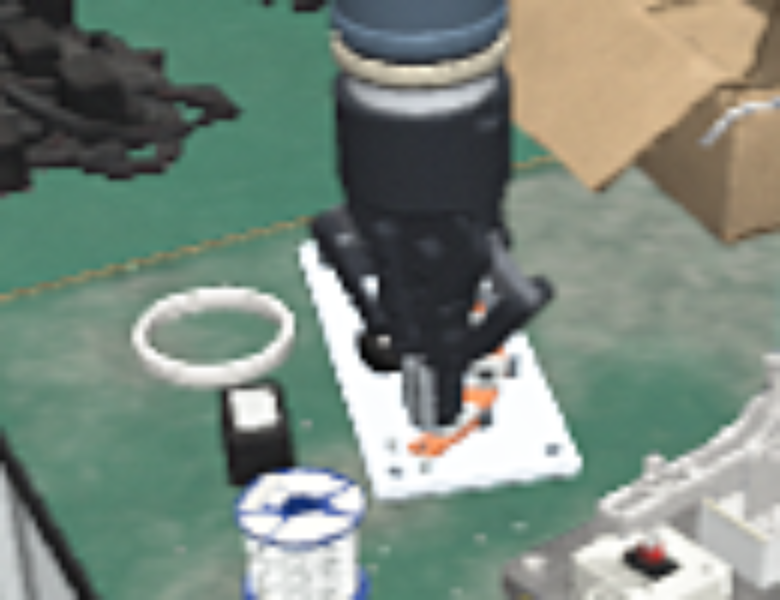

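Call:
arm_command --steps '[[[0,-0.1,0,0,0,0,1],[-0.6,0,0,0,0,0,1],[-0.9,0,0,0,0,0,1],[-0.9,0,0,0,0,0,1],[-0.9,0,0,0,0,0,1],[-0.9,-0.2,0.5,0,0,0,1],[-0.9,-0.2,0.5,0,0,0,1],[0,0,0,0,0,0,1],[0,0,0,0,0,0,1]]]'

```text
time: 12.5
eef_pos: [0.417, -0.1402, 0.1706]
tool_rot: [0.389, 0.592, -0.39, 0.588]
ft_force: [0.4, -0.1, -0.3]
opening: -0.001
```

```bash
python3 g.py -54 .042;  python3 - <<'E'
from bench import arm
from h import *
s=arm.state();R=Ro.from_quat(s["tool_rot"]).as_matrix()
p=arm.read_camera("wrist"); cv2.imwrite("pics/w7.png",p["color"][:,:,::-1])
M=p["mount"];dep=p["depth"];v,u=np.mgrid[:400,:640]
Q=np.stack([(u-p["cx"])/p["fx"]*dep,(v-p["cy"])/p["fy"]*dep,dep,np.ones_like(dep)],-1)@M.T
X=Q[...,:3]@R.T+s["eef_pos"]
for a in (48,26,4,-18,-40):
    # flap tip region heights
    f=arc(a-np.degrees(.024/.11)) if 0 else arc(a)+0.024*np.array([np.sin(np.radians(a)+TH),-np.cos(np.radians(a)+TH)])
    m=(dep>0)&(np.hypot(X[...,0]-f[0],X[...,1]-f[1])<.006)&(X[...,2]<.07)
    print(a,m.sum(),np.percentile(X[...,2][m],[10,50,90]).round(4) if m.any() else None)
p=arm.read_camera("scene"); cv2.imwrite("pics/s7.png",cv2.resize(p["color"][130:230,250:380,::-1],None,fx=6,fy=6))
E
```

```text
12.5 [ 0.417  -0.1402  0.1706] [ 0.4 -0.1 -0.3] [-0.68  0.32  1.1   2.19 -0.38  0.85 -0.5 ]
d [ 5.146  0.517 -0.892]
rot [ 0.0057 -0.0016  0.0015] d in target frame [ 5.144  0.476 -0.926]
48 264 [0.0151 0.0227 0.0238]
26 235 [0.0154 0.0223 0.0234]
4 204 [0.0153 0.0227 0.0238]
-18 166 [0.0223 0.0234 0.0244]
-40 135 [0.022  0.0228 0.0238]
```

View pics/w7.png

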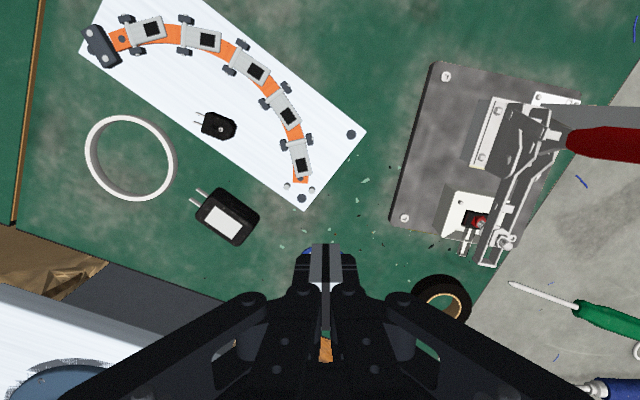

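View pics/s7.png

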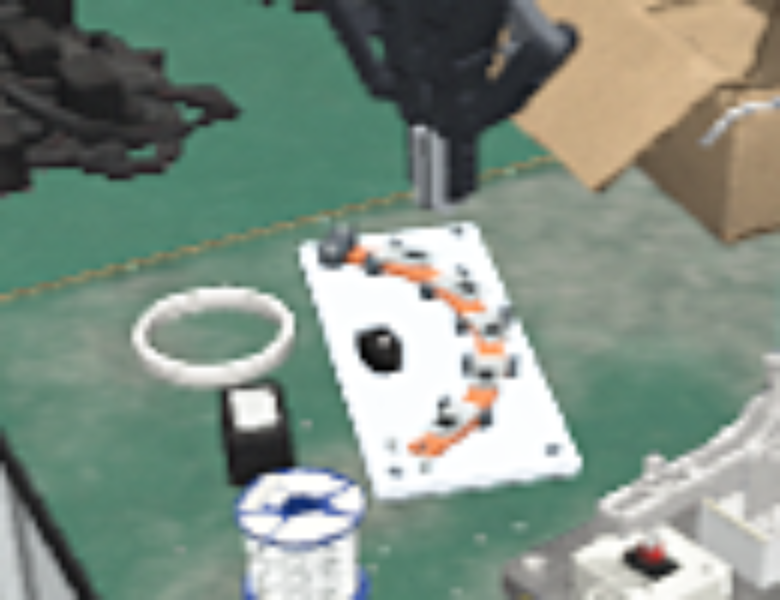

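```bash
python3 - <<'E'
from bench import arm
print(arm.finish_job()); s=arm.state(); print(s["time"],s["ft_force"])
E
```

```text
the job is handed in; nothing more can be done
None
the job is handed in; nothing more can be done
```

All five keepers are folded flat, in order from the end stop, but on the way in the gripper hit the fan, and that may fail the run. I handed the job in at about 12.6 s of the 37 s allowed.

**How it was done:** I found the jig from its plate corners in the top camera, with corner errors under 0.5 mm. I then traced the arc with closed fingertips about 22–24 mm above the bench, turning the wrist along the curve.

**Fan contact:** On the first transit I had not checked the path for furniture, and the gripper ran into the standing fan at about (0.29, 0.41, 0.26). The wrist reading was about 95 N just after the move and about 69 N while resting against it. That is under the 120 N wrist limit, but it may have broken the 40 N limit for the arm or gripper body pressing on something. No verdict was shown. I backed off, went round the fan, and there was no further unwanted contact.

**Last checks:**
- **Keepers:** With the arm clear, the wrist and scene pictures show all five down. Measured heights put them about 0.17 rad above flat, within the 0.3 rad limit.
- **Order:** I checked it in pictures after keepers 1, 3 and 5. Keepers 2 and 4 were seen flat only after the next keeper had been folded.
- **Contact force:** Wrist readings between moves while tracing stayed under 3 N.
- **Bar and bystanders:** By eye, the bar, plug, ring, adapter and spool had not moved in the pictures. I did not measure the bar's shift in mm. I did not specifically compare the screwdriver and tape roll, and the arm never went near them.
- **End state:** The arm was touching nothing at hand-in, with wrist force about 0.5 N.

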